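# Work a frame moulding past the post into its bay

## Task

Push the long dark wooden moulding into the low white storage bay until it lies flat along the back board, both ends fully home. The steel post stands in the way, so push the end nearer the post in behind it first, then push the other end round and in. Only push it across the table with the fingers, do not pick it up, and leave the mug, the paint jar and the wooden egg alone.

Things in the scene. Friction and masses are not known exactly. Their poses are not given: they have to be found in the camera images.
- moulding: The moulding: a loose straight length of dark walnut, 240 mm long (its y axis), 30 mm wide (x) and 30 mm tall (z), about 0.16 kg, lying flat on the table in front of the bay. Origin: middle of its underside. It slides and turns freely on the table when pushed.
- end_left (a point): Centre of the moulding's left end face (its +y end, the one nearer the post), 15 mm above its underside.
- end_right (a point): Centre of the moulding's right end face (its -y end), 15 mm above its underside.
- bay: Fixed storage bay: three white boards 40 mm tall, 12 mm thick, no floor or top, open to the robot. Origin: on the table, middle of the back board's inner face (x = 0); x points away from the robot, y to the left along the board. End boards reach forward to x = -50 mm, inner faces at y = +145 and -145 mm. Moulding home: parallel to y, centre line at x = -15 mm.
- post: A plain steel post fixed to the table in front of the left part of the bay's mouth, 20 mm in diameter, 45 mm tall. Origin: centre of its foot. In the bay's frame its centre is always at x = -78 mm, so 68 mm are free between it and the back board; along y it varies between about 73 and 97 mm.
- mug: White mug, 72 mm across without its handle, 85 mm tall, standing loose to the left of the bay. Origin: centre of its foot. To be left alone.
- paint_jar: Small closed glass jar, 52 mm across, 65 mm tall, standing loose to the right of the bay. Origin: centre of its foot. To be left alone.
- egg_stand: Wooden egg on a foot, 52 mm across, 81 mm tall, standing loose behind the back board. Origin: centre of its foot. To be left alone.
There are look-alikes about, which are no part of the job. Several things look just like the moulding: the one meant starts nearest to the robot's base.

How it is judged:
By the outcome, as a careful person would: the job done as asked, in the order asked, and still so for the second after the job is handed in, with the robot touching nothing.
It also fails if it takes over 54 s, if anything falls off the work surface, if the arm or the gripper's body presses on something with over 40 N, if the wrist force passes 120 N, or if a joint passes its speed limit or range.

## Robot

A 6-joint arm with a two-finger parallel gripper is mounted at the origin on the work surface. World frame = base frame: x ahead of the robot, y to its left, z up, the work surface at z = 0. Lengths are in m, angles in rad, forces in N, time in s.
With the tool pointing down it reaches from about 0.3 to 0.95 m from the base axis. Payload 3.1 kg.
Tool frame: the origin (TCP) lies at the very end of the fingers, on their centre line; the grasp point (between the pads) lies 19 mm behind it; z points along the fingers, y is the direction in which the jaws open and shut (so a half turn about z gives the same grasp; the last joint's range is limited). The gripper opens to 85 mm and grips with 20 to 120 N. Pads are 22 mm wide; open, the fingers measure 114 mm over their backs; the gripper's body (76 mm by 85 mm) begins 54 mm behind the grasp point. The pads swing forward as they close: fully open they stand 13 mm farther back than shut.
Start: joints at [1.279, 0.308, 1.634, -0, 1.2, -0.07], TCP at [0.138, 0.61, 0.231] pointing down, gripper open.
Joint ranges: [-3.06, 3.06], [-0.79, 1.96], [0.05, 2.63], [-1.19, 4.34], [0.05, 2.64], [-2.94, 2.94]. Speed limits (rad/s): [2.79, 2.79, 3.14, 3.14, 3.14, 3.14].

## Interface

Orientations are given as [roll, pitch, yaw] about the fixed x, y, z axes, in that order (R = Rz(yaw) Ry(pitch) Rx(roll)).
In Python, from workcell import manip gives the robot as it stands.
- The arm moves only by the tool carry_out, never from a script. Its argument "plan" is a list of rows, each an object of numbers: "fingers": the gripper command: -1 is fully open, 1 is shut, values between are in proportion; "tx", "ty", "tz": the shift along the world's x, y, z in mm; "roll": the turn about the world's z in rad. A call has 1 to 20 rows; each row is the pose to reach, as a shift and turn from the pose measured when the call began; what a row does not reach only later rows make up. A row lasts 1/8 s, in which the tool goes at most 62.5 mm and 10.7 degrees, less where a joint would pass 70% of its speed; a pose out of reach is approached as far as the arm can. A call with a gripper value outside its range is refused whole. The fingers move at their own pace and stop on an object; "newtons" is the grip in N (left out, the last holds). Time passes only in rows, so rows that repeat a pose let the fingers close. It gives the time, the measured TCP pose, the force and the opening at its end, in the units of the state.
- manip.get_state(): the state, without advancing time (a new reading comes with each control period).
- manip.grab_frame(name): name is "side" or "top" or "wrist"; returns a dict with "frame" (480x640x3 uint8, blue, green, red), "z_map" (480x640 float32, m along the optical axis (not along the pixel's ray), 0 where there is no reading), "fx", "fy", "cx", "cy" (pixels), "dist_coeffs" ([k1, k2, p1, p2, k3] as OpenCV has them; the pictures are not rectified), "eye" and "attitude" of the camera in the world; the wrist camera has in their place "mount" (4x4, takes a point from camera to tool coordinates, whose origin is the TCP and whose axes are the flange's). Camera axes: x right, y up, looking along -z (the intrinsics and any distortion apply to the point x, -y, -z); pixel columns grow to the right and rows downward; lengths in m; the calibration is good to about 2 mm. A picture is of the moment at which its call begins: read the wrist's pose just before it.
- manip.job_done(): hands the job in, once; it reports no verdict.
Trained networks look in a picture, given as the dict that the camera call returned (one of the last four; its "shot" number tells which), for a name from the list of things; names that differ only in an ending like _2 or _b are one class to them, and where a whole thing is asked for, a point or a joint stands for the part that bears it (a point fixed in the world has none). Each returns a list of dicts, best first, with "p" (0 to 1); they miss things now and then, are a little off and sometimes report something else, mostly with a low value. They report only what shows in the picture. A call takes as long as a camera call. They do not tell look-alikes from the thing itself.
- manip.search_frame(picture, target): "at" ([column, row] in pixels, amid what is visible of it).
- manip.trace(picture, target): "pixels" (480x640 bool, what is visible of it) and "at" ([column, row] in pixels, amid what is visible of it).
The state is a dict: "clock": time; "joints": joint angles; "joint_velocities": joint speeds; "joint_efforts": joint torques, N m; "tcp_pos": TCP position; "ee_rot": TCP orientation; "force": force on the tool from outside, world axes, zero at the start; "moment": the same for the moment, N m; "opening": finger opening in m.
Only numpy, scipy, OpenCV 4.12 (cv2) and the standard library are available. Lean on these libraries where they do the work, as an engineer would, in place of code of your own. Each camera call takes 0.05 s, during which the arm holds its last target. There are 200 camera calls.

## Working session

There is one attempt and no reset: what is moved stays moved. The work goes in short steps, Python scripts to look and compute and a tool call to move; the robot and the scene stay as the last step left them, time stands still between calls to the robot, and variables do not carry over. Pictures are saved under pics/ and viewed, about 8 in all and at most 12, crops included, and the job is handed in when it is done.

Besides the shell and the picture viewer there is one more tool, called after "Call:" by a JSON object that holds its "op" and its "data", one argument or row to a line. carry_out: Moves the arm, as the interface text tells. Its arguments: {"type":"object","properties":{"plan":{"type":"array"},"newtons":{"type":"number"}},"required":["plan"]}

```bash
mkdir -p pics; ls; python3 - <<'E'
from workcell import manip
import cv2,numpy as np
s=manip.get_state();print(s['clock'],s['tcp_pos'],s['ee_rot'],s['opening'])
for n in('top','side'):
    f=manip.grab_frame(n);cv2.imwrite(f'pics/{n}0.png',f['frame'])
    print(n,f['fx'],f['cx'],f['cy'],f['dist_coeffs'],f['eye'],f['attitude'])
    np.savez(f'{n}0.npz',**{k:np.array(v) for k,v in f.items()})
E
```

```text
pics
0.0 [0.13727349 0.60890094 0.23004985] [-3.13931134e+00 -1.73988506e-04  2.91976512e+00] 0.08520407917747455
top 607.5418061971831 315.2176627856969 245.38418429050301 [-0.12660164  0.          0.          0.          0.        ] [ 0.45107769 -0.11588968  1.76401256] [ 0.05776716  0.01759173 -1.56850465]
side 589.6610112925172 313.561951570381 238.3680005621849 [0.03823435 0.         0.         0.         0.        ] [0.13465936 0.76690455 0.95884195] [ 8.13459174e-01 -4.39286654e-04 -2.70967839e+00]
```

View pics/top0.png

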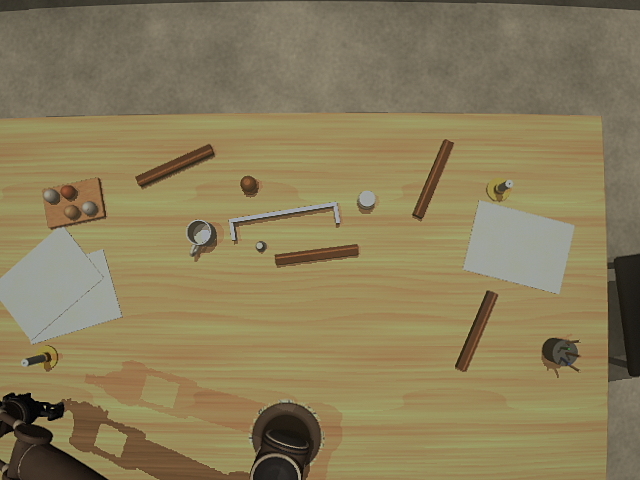

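View pics/side0.png

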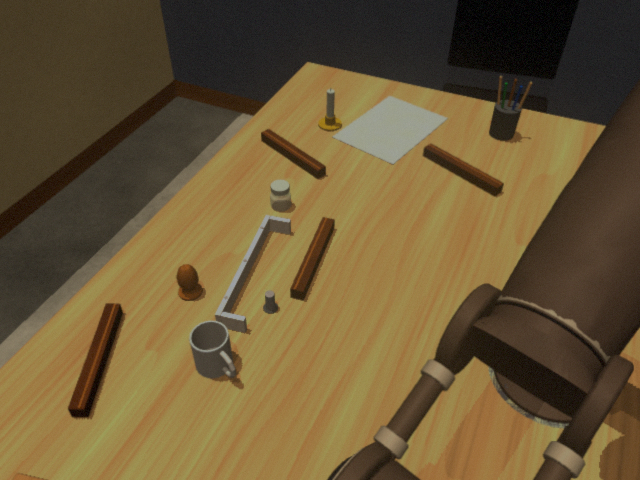

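Top view: the bay spans (230,235)–(340,220), post is at (261,246), and the candidate moulding runs (276,260)–(358,250). Look-alikes lie at (477,331), (433,180) and (175,165). I'll measure these in world coordinates.

```bash
cat > h.py <<'E'
from workcell import manip
import cv2,numpy as np
from scipy.spatial.transform import Rotation as Ro
def pts(f,px,z=None):
    """pixels Nx2 -> world; on plane z, or from the depth map"""
    px=np.asarray(px,float).reshape(-1,2)
    K=np.array([[f['fx'],0,f['cx']],[0,f['fy'],f['cy']],[0,0,1]])
    u=cv2.undistortPoints(px[:,None],K,np.array(f['dist_coeffs']))[:,0]
    d=np.c_[u[:,0],-u[:,1],-np.ones(len(u))]
    R=Ro.from_euler('xyz',f['attitude']).as_matrix();w=d@R.T;e=np.array(f['eye'])
    if z is None:
        t=f['z_map'][px[:,1].astype(int),px[:,0].astype(int)]
    else: t=(z-e[2])/w[:,2]
    return e+w*t[:,None]
def rect(P):
    (c,s,a)=cv2.minAreaRect((P[:,:2]*1000).astype(np.float32))
    b=cv2.boxPoints((c,s,a));e=[b[1]-b[0],b[2]-b[1]];L=max(e,key=np.linalg.norm)
    L=L if L[1]>0 else -L
    return np.array(c),sorted(s),np.arctan2(-L[0],L[1])  # yaw of y axis
def mask_pts(f,m,z=None,zr=None):
    v,u=np.nonzero(m);P=pts(f,np.c_[u,v],z)
    if zr:
        D=pts(f,np.c_[u,v]);k=(D[:,2]>zr[0])&(D[:,2]<zr[1]);P=P[k]
    return P
def moulding(f,near=None):
    out=[]
    for r in manip.trace(f,'moulding'):
        P=mask_pts(f,r['pixels'],0.03,(0.022,0.04))
        if len(P)<50: continue
        out.append((r['p'],*rect(P),len(P)))
    if near is not None: out=[o for o in out if np.linalg.norm(o[1]-near)<120]
    return out
E
python3 - <<'E'
from h import *
np.set_printoptions(precision=3,suppress=True)
for n in('top','side'):
    f=manip.grab_frame(n);print(n)
    for o in moulding(f):print('m',o, np.linalg.norm(o[1]))
    for t,h in(('post',.045),('mug',.085),('paint_jar',.065),('egg_stand',.081)):
        for r in manip.trace(f,t)[:2]:
            P=mask_pts(f,r['pixels']);k=P[:,2]>h-.012
            print(t,r['p'],r['at'],P[k].mean(0) if k.any() else P.mean(0),k.sum(),P[:,:2].min(0),P[:,:2].max(0))
    for r in manip.trace(f,'bay')[:1]:
        P=mask_pts(f,r['pixels'],0.04,(.03,.05));c,s,y=rect(P);print('bay',r['p'],c,s,y)
        D=np.c_[np.cos(y)*(P[:,0]*1e3-c[0])+np.sin(y)*(P[:,1]*1e3-c[1]),-np.sin(y)*(P[:,0]*1e3-c[0])+np.cos(y)*(P[:,1]*1e3-c[1])]
        b=D[abs(D[:,1])<120];print('back board local x range',np.percentile(b[:,0],[2,50,98]),'y',D[:,1].min(),D[:,1].max(),'x',D[:,0].min(),D[:,0].max())
        # line fit of board
        for it in range(2):
            q=np.polyfit(b[:,1],b[:,0],1);b=b[abs(b[:,0]-np.polyval(q,b[:,1]))<8]
        print('fit',q)
E
```

```text
top
m (0.84, array([785.557, 328.226]), [34.08673095703125, 236.98997497558594], np.float32(0.41266993), 798) 851.3710105698776
m (0.73, array([ 746.121, -424.763]), [31.53664779663086, 240.3129425048828], np.float32(1.1558092), 833) 858.5574928595936
m (0.71, array([526.03 , -88.316]), [30.173473358154297, 238.60183715820312], np.float32(0.12865692), 846) 533.3917072431925
m (0.69, array([ 309.185, -548.147]), [34.99314498901367, 240.21054077148438], np.float32(1.1638149), 891) 629.3331966896658
post 0.42 [263.7, 248.7] [0.55  0.072 0.046] 36 [0.536 0.061] [0.563 0.085]
mug 0.89 [201.7, 234.5] [0.577 0.234 0.125] 161 [ 0.451 -0.116] [0.619 0.292]
mug 0.73 [311.9, 252.8] [ 0.451 -0.116  1.764] 3 [ 0.451 -0.208] [0.553 0.033]
paint_jar 0.68 [369.2, 199.2] [ 0.679 -0.229  0.083] 205 [ 0.451 -0.253] [ 0.703 -0.116]
paint_jar 0.57 [322.0, 255.0] [ 0.451 -0.116  1.764] 3 [ 0.451 -0.208] [0.553 0.033]
bay 0.66 [622.141   4.682] [62.56499099731445, 314.44403076171875] 0.1550359
back board local x range [17.522 23.877 30.262] y -157.22198952167963 157.22205804586594 x -31.282509023233924 31.
[... 466 characters left out ...]
6406, 243.98165893554688], np.float32(1.1717316), 827) 620.0942312024538
post 0.53 [268.3, 303.8] [0.55  0.08  0.043] 82 [0.536 0.059] [0.568 0.094]
mug 0.74 [213.3, 350.7] [0.572 0.258 0.102] 567 [0.135 0.156] [0.663 0.767]
paint_jar 0.56 [279.1, 196.2] [ 0.672 -0.207  0.079] 253 [ 0.135 -0.326] [0.75  0.767]
paint_jar 0.53 [188.3, 284.6] [0.713 0.128 0.082] 310 [0.135 0.08 ] [0.751 0.767]
egg_stand 0.83 [188.1, 284.3] [0.703 0.139 0.107] 141 [0.135 0.08 ] [0.751 0.767]
bay 0.85 [621.304  10.956] [65.6729507446289, 322.96551513671875] 0.16428201
back board local x range [16.504 24.211 32.185] y -161.48274975658728 161.48280622707566 x -32.83648334158566 32.83642089835813
fit [ 0.002 24.45 ]
```

Call:
{"op": "carry_out", "data": {
  "plan": [
    {"tx": 320,"ty": -606,"tz": -110,"roll": 0.35,"fingers": 1},
    {"tx": 320,"ty": -606,"tz": -110,"roll": 0.35,"fingers": 1},
    {"tx": 320,"ty": -606,"tz": -110,"roll": 0.35,"fingers": 1},
    {"tx": 320,"ty": -606,"tz": -110,"roll": 0.35,"fingers": 1},
    {"tx": 320,"ty": -606,"tz": -110,"roll": 0.35,"fingers": 1},
    {"tx": 320,"ty": -606,"tz": -110,"roll": 0.35,"fingers": 1},
    {"tx": 320,"ty": -606,"tz": -110,"roll": 0.35,"fingers": 1},
    {"tx": 320,"ty": -606,"tz": -110,"roll": 0.35,"fingers": 1},
    {"tx": 320,"ty": -606,"tz": -110,"roll": 0.35,"fingers": 1},
    {"tx": 320,"ty": -606,"tz": -110,"roll": 0.35,"fingers": 1},
    {"tx": 320,"ty": -606,"tz": -110,"roll": 0.35,"fingers": 1},
    {"tx": 320,"ty": -606,"tz": -110,"roll": 0.35,"fingers": 1},
    {"tx": 320,"ty": -606,"tz": -110,"roll": 0.35,"fingers": 1},
    {"tx": 320,"ty": -606,"tz": -110,"roll": 0.35,"fingers": 1},
    {"tx": 320,"ty": -606,"tz": -110,"roll": 0.35,"fingers": 1},
    {"tx": 320,"ty": -606,"tz": -110,"roll": 0.35,"fingers": 1}
  ]
}}

```text
clock: 2.8
tcp_pos: [0.4573, 0.0047, 0.1215]
ee_rot: [3.142, 0.0, -3.011]
force: [-0.8, -1.9, 0.4]
opening: 0.0003
```

```bash
cat >> h.py <<'E'
def wrist():
    s=manip.get_state();f=manip.grab_frame('wrist')
    T=np.eye(4);T[:3,:3]=Ro.from_euler('xyz',s['ee_rot']).as_matrix();T[:3,3]=s['tcp_pos'];C=T@np.array(f['mount'])
    f=dict(f);f['eye']=C[:3,3];f['attitude']=Ro.from_matrix(C[:3,:3]).as_euler('xyz');return f,s
E
python3 - <<'E'
from h import *
np.set_printoptions(precision=3,suppress=True)
f,s=wrist();cv2.imwrite('pics/w1.png',f['frame']);print(s['clock'],s['tcp_pos'],s['ee_rot'],s['opening'],f['eye'],f['attitude'])
for o in moulding(f):print('wm',o)
for r in manip.trace(f,'post')[:1]:
    P=mask_pts(f,r['pixels']);k=abs(P[:,2]-.045)<.006;print('post',r['p'],P[k].mean(0),k.sum())
g=manip.grab_frame('side');cv2.imwrite('pics/s1.png',g['frame'])
for o in moulding(g):print('sm',o)
g=manip.grab_frame('top')
K=lambda g:np.array([[g['fx'],0,g['cx']],[0,g['fy'],g['cy']],[0,0,1]])
i=np.hstack([f['frame'],manip.grab_frame('side')['frame']]);i=cv2.resize(i,(800,300));cv2.imwrite('pics/a1.png',i)
E
```

```text
2.8 [0.457 0.005 0.122] [ 3.142  0.    -3.011] 0.0002714997480404255 [ 0.388 -0.004  0.264] [-0.283 -0.     1.702]
wm (0.75, array([527.724, -99.9  ]), [33.20856857299805, 197.89590454101562], np.float32(0.12763745), 12268)
post 0.71 [nan nan nan] 0
sm (0.96, array([ 771.424, -428.831]), [39.785606384277344, 192.44873046875], np.float32(1.1516619), 503)
sm (0.77, array([519.01 , -29.599]), [32.85958480834961, 139.52166748046875], np.float32(0.13061872), 657)
sm (0.74, array([ 308.71 , -538.805]), [44.72936248779297, 245.52749633789062], np.float32(1.1755061), 837)
sm (0.67, array([786.299, 333.055]), [35.20648956298828, 246.47872924804688], np.float32(0.41021135), 1921)<stdin>:6: RuntimeWarning: Mean of empty slice.
  ret = um.true_divide(
```

View pics/a1.png

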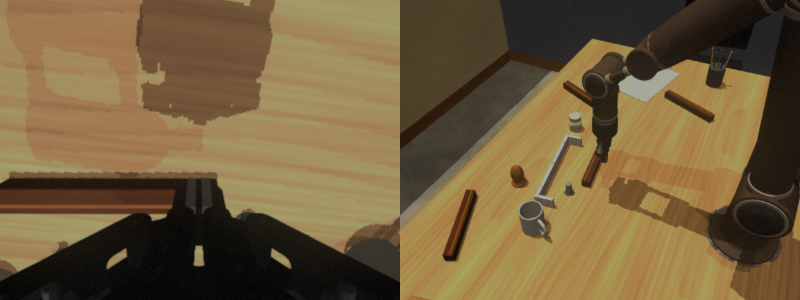

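Wrist and side views: fingers are shut on the robot side of the moulding, near its left end, with clear table to descend onto. Moulding x agrees to within 2 mm between cameras. Next I descend and push the left end forward.

Call:
{"op": "carry_out", "data": {
  "plan": [
    {"tz": -55,"fingers": 1},
    {"tz": -108,"fingers": 1},
    {"tz": -108,"fingers": 1},
    {"tz": -108,"tx": 14,"ty": 2,"fingers": 1},
    {"tz": -108,"tx": 28,"ty": 4,"fingers": 1},
    {"tz": -108,"tx": 36,"ty": 5,"roll": -0.03,"fingers": 1},
    {"tz": -108,"tx": 44,"ty": 5,"roll": -0.09,"fingers": 1},
    {"tz": -108,"tx": 52,"ty": 5,"roll": -0.15,"fingers": 1},
    {"tz": -108,"tx": 60,"ty": 4,"roll": -0.21,"fingers": 1},
    {"tz": -108,"tx": 68,"ty": 3,"roll": -0.27,"fingers": 1},
    {"tz": -108,"tx": 75,"ty": 2,"roll": -0.31,"fingers": 1},
    {"tz": -108,"tx": 82,"ty": 0,"roll": -0.36,"fingers": 1},
    {"tz": -108,"tx": 82,"ty": 0,"roll": -0.36,"fingers": 1}
  ]
}}

```text
$.plan[0]: bad value
```

```bash
cat >> h.py <<'E'
# bay frame: per-camera origin (mm) so camera bias cancels in relative values
BAY={'top':(np.array([641.0,7.7]),.160),'side':(np.array([640.3,14.0]),.160)}
def rel(n,p,yaw=0):
    o,a=BAY[n];d=np.array(p)[:2]-o
    return np.array([np.cos(a)*d[0]+np.sin(a)*d[1],-np.sin(a)*d[0]+np.cos(a)*d[1]]),yaw-a
def show(near=(560,-50)):
    np.set_printoptions(precision=2,suppress=True)
    for n in('top','side'):
        f=manip.grab_frame(n)
        for o in moulding(f):
            if np.linalg.norm(o[1]-near)>130: continue
            c,y=rel(n,o[1],o[3]);u=np.array([-np.sin(y),np.cos(y)])*120
            print(n,'p',o[0],'size',np.array(o[2]),'world',o[1],'bay c',c,'yaw',y,'L',c+u,'R',c-u)
    s=manip.get_state();print(s['clock'],s['tcp_pos'],s['ee_rot'][2],s['force'])
E
python3 -c "
from h import *
show()"
```

```text
top p 0.68 size [ 30.26 238.99] world [526.03 -88.87] bay c [-128.88  -77.02] yaw -0.03095755 L [-125.17   42.93] R [-132.6  -196.96]
side p 0.81 size [ 32.84 188.46] world [521.96 -52.02] bay c [-127.34  -46.32] yaw -0.029381424 L [-123.82   73.63] R [-130.87 -166.27]
3.35 [0.46 0.   0.12] -3.0135558011207024 [-0.23 -0.61 -1.15]
```

Call:
{"op": "carry_out", "data": {
  "plan": [
    {"tx": 0,"ty": 0,"tz": -55,"roll": 0,"fingers": 1},
    {"tx": 0,"ty": 0,"tz": -108,"roll": 0,"fingers": 1},
    {"tx": 0,"ty": 0,"tz": -108,"roll": 0,"fingers": 1},
    {"tx": 14,"ty": 2,"tz": -108,"roll": 0,"fingers": 1},
    {"tx": 28,"ty": 4,"tz": -108,"roll": 0,"fingers": 1},
    {"tx": 36,"ty": 5,"tz": -108,"roll": -0.03,"fingers": 1},
    {"tx": 44,"ty": 5,"tz": -108,"roll": -0.09,"fingers": 1},
    {"tx": 52,"ty": 5,"tz": -108,"roll": -0.15,"fingers": 1},
    {"tx": 60,"ty": 4,"tz": -108,"roll": -0.21,"fingers": 1},
    {"tx": 68,"ty": 3,"tz": -108,"roll": -0.27,"fingers": 1},
    {"tx": 75,"ty": 2,"tz": -108,"roll": -0.31,"fingers": 1},
    {"tx": 82,"ty": 0,"tz": -108,"roll": -0.36,"fingers": 1},
    {"tx": 82,"ty": 0,"tz": -108,"roll": -0.36,"fingers": 1}
  ]
}}

```text
clock: 4.97
tcp_pos: [0.5415, 0.0036, 0.0147]
ee_rot: [3.141, 0.003, 2.909]
force: [0.3, -0.7, 0.1]
opening: 0.0003
```

```bash
python3 -c "
from h import *
show()"
```

```text
top p 0.98 size [ 30.5  164.14] world [ 542.81 -134.93] bay c [-119.66 -125.16] yaw -0.34128857 L [-79.49 -12.09] R [-159.82 -238.24]
side p 0.77 size [ 35.3  249.13] world [548.85 -89.68] bay c [-106.8   -87.79] yaw -0.34029645 L [-66.75  25.33] R [-146.85 -200.91]
5.175 [0.54 0.   0.01] 2.909935910477148 [-0.9   0.13 -0.13]
```

Call:
{"op": "carry_out", "data": {
  "plan": [
    {"tx": 4,"ty": -1,"tz": 0,"roll": -0.03,"fingers": 1},
    {"tx": 8,"ty": -2,"tz": 0,"roll": -0.05,"fingers": 1},
    {"tx": 8,"ty": -2,"tz": 0,"roll": -0.05,"fingers": 1},
    {"tx": -16,"ty": 4,"tz": 0,"roll": -0.05,"fingers": 1},
    {"tx": -16,"ty": 4,"tz": 60,"roll": -0.05,"fingers": 1},
    {"tx": -26,"ty": -58,"tz": 75,"roll": -0.05,"fingers": 1},
    {"tx": -26,"ty": -118,"tz": 75,"roll": -0.05,"fingers": 1},
    {"tx": -26,"ty": -178,"tz": 75,"roll": -0.05,"fingers": 1},
    {"tx": -26,"ty": -250,"tz": 75,"roll": -0.05,"fingers": 1},
    {"tx": -26,"ty": -250,"tz": 75,"roll": -0.05,"fingers": 1},
    {"tx": -26,"ty": -250,"tz": 75,"roll": -0.05,"fingers": 1}
  ]
}}

```text
clock: 6.55
tcp_pos: [0.5132, -0.2466, 0.0884]
ee_rot: [3.141, -0.0, 2.858]
force: [0.0, 0.3, -0.4]
opening: -0.0002
```

```bash
python3 -c "
from h import *
show()
f,s=wrist();print([ (o[0],o[1],o[2],o[3]) for o in moulding(f)])
cv2.imwrite('pics/w2.png',cv2.resize(np.hstack([f['frame'],manip.grab_frame('top')['frame']]),(800,300)))"
```

```text
top p 0.77 size [ 30.1  217.88] world [554.48 -88.92] bay c [-100.81  -81.6 ] yaw -0.37792763 L [-56.53  29.93] R [-145.09 -193.13]
side p 0.9 size [ 36.82 243.85] world [551.48 -92.68] bay c [-104.68  -91.17] yaw -0.37861842 L [-60.33  20.33] R [-149.04 -202.67]
6.75 [ 0.51 -0.24  0.09] 2.8619673972503925 [-0.65  0.59  0.25]
[(0.85, array([ 542.27, -144.21]), [31.84514808654785, 143.28114318847656], np.float32(-0.21955736))]
```

View pics/w2.png

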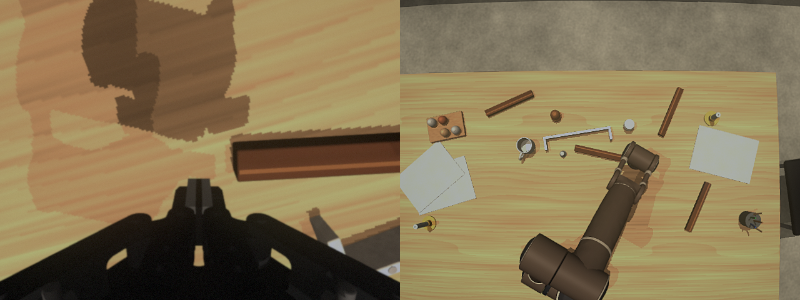

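The wrist view shows the right end face at (235,158), giving R ≈ (526,-214) in world mm; this lies between the top and side estimates. I'll line up on the axis and push along it.

Call:
{"op": "carry_out", "data": {
  "plan": [
    {"tx": 6,"ty": 0,"tz": -40,"roll": 0.06,"fingers": 1},
    {"tx": 6,"ty": 0,"tz": -75,"roll": 0.06,"fingers": 1},
    {"tx": 6,"ty": 0,"tz": -75,"roll": 0.06,"fingers": 1},
    {"tx": 8,"ty": 10,"tz": -75,"roll": 0.06,"fingers": 1},
    {"tx": 10,"ty": 18,"tz": -75,"roll": 0.06,"fingers": 1},
    {"tx": 12,"ty": 26,"tz": -75,"roll": 0.06,"fingers": 1},
    {"tx": 14,"ty": 34,"tz": -75,"roll": 0.06,"fingers": 1},
    {"tx": 15,"ty": 42,"tz": -75,"roll": 0.06,"fingers": 1},
    {"tx": 17,"ty": 50,"tz": -75,"roll": 0.06,"fingers": 1},
    {"tx": 19,"ty": 58,"tz": -75,"roll": 0.06,"fingers": 1},
    {"tx": 20,"ty": 66,"tz": -75,"roll": 0.06,"fingers": 1},
    {"tx": 20,"ty": 66,"tz": -75,"roll": 0.06,"fingers": 1}
  ]
}}

```text
clock: 8.4
tcp_pos: [0.5333, -0.1778, 0.0132]
ee_rot: [3.14, -0.001, 2.922]
force: [0.5, 0.5, -1.0]
opening: -0.0002
```

```bash
sed -i "s/^BAY=.*/BAY={'top':(np.array([641.0,7.5]),.160),'side':(np.array([640.3,14.5]),.160)}/" h.py; python3 -c "
from h import *
show()"
```

```text
top p 0.84 size [ 28.36 181.76] world [568.35 -21.98] bay c [-76.42 -17.53] yaw -0.37735048 L [-32.21  94.03] R [-120.64 -129.08]
side p 0.9 size [ 38.41 246.52] world [561.12 -42.36] bay c [-87.23 -43.52] yaw -0.36599612 L [-44.28  68.54] R [-130.17 -155.57]
8.6 [ 0.53 -0.18  0.01] 2.9216361066488084 [ 0.38 -0.53 -0.19]
```

Call:
{"op": "carry_out", "data": {
  "plan": [
    {"tx": 2,"ty": 8,"tz": 0,"roll": 0,"fingers": 1},
    {"tx": 4,"ty": 16,"tz": 0,"roll": 0,"fingers": 1},
    {"tx": 5,"ty": 24,"tz": 0,"roll": 0,"fingers": 1},
    {"tx": 7,"ty": 32,"tz": 0,"roll": 0,"fingers": 1},
    {"tx": 8,"ty": 40,"tz": 0,"roll": 0,"fingers": 1},
    {"tx": 10,"ty": 47,"tz": 0,"roll": 0,"fingers": 1},
    {"tx": 10,"ty": 47,"tz": 0,"roll": 0,"fingers": 1},
    {"tx": 5,"ty": 22,"tz": 0,"roll": 0,"fingers": 1},
    {"tx": -60,"ty": 22,"tz": 0,"roll": 0,"fingers": 1},
    {"tx": -60,"ty": 35,"tz": 0,"roll": 0,"fingers": 1},
    {"tx": -60,"ty": 35,"tz": 0,"roll": 0,"fingers": 1}
  ]
}}

```text
clock: 9.98
tcp_pos: [0.4731, -0.1433, 0.0133]
ee_rot: [3.141, -0.001, 2.922]
force: [-0.2, -0.0, -0.5]
opening: 0.0003
```

```bash
python3 -c "
from h import *
show()
cv2.imwrite('pics/t3.png',np.hstack([manip.grab_frame(n)['frame'][120:360,170:420] if n=='top' else manip.grab_frame(n)['frame'][180:420,150:400] for n in ('top','side')]))"
```

```text
top p 0.79 size [ 30.34 238.46] world [571.48  -1.55] bay c [-70.07   2.14] yaw -0.38217762 L [-25.32 113.48] R [-114.82 -109.2 ]
top p 0.62 size [ 63.44 315.19] world [622.12   5.68] bay c [-18.93   1.21] yaw -2.8267503e-05 L [-18.92 121.21] R [ -18.93 -118.79]
side p 0.6 size [ 36.01 245.38] world [570.8    4.19] bay c [-70.26   0.9 ] yaw -0.3805194 L [-25.69 112.32] R [-114.82 -110.52]
10.175 [ 0.48 -0.14  0.01] 2.9221798812040465 [0.3  0.28 0.72]
```

View pics/t3.png

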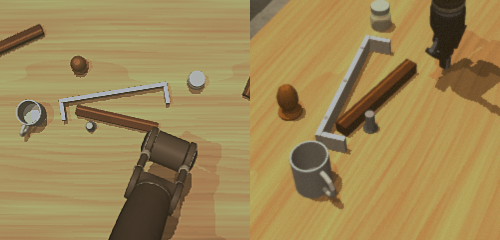

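Crops: the left end sits behind the post, at (75,108) top and (345,128) side, clear of both post and back board; nothing else has moved. Now I push the right half round.

Call:
{"op": "carry_out", "data": {
  "plan": [
    {"tx": 18,"ty": 50,"tz": 0,"roll": 0,"fingers": 1},
    {"tx": 36,"ty": 101,"tz": 0,"roll": 0,"fingers": 1},
    {"tx": 36,"ty": 101,"tz": 0,"roll": 0,"fingers": 1},
    {"tx": 50,"ty": 101,"tz": 0,"roll": 0,"fingers": 1},
    {"tx": 58,"ty": 101,"tz": 0,"roll": 0,"fingers": 1},
    {"tx": 66,"ty": 101,"tz": 0,"roll": 0.04,"fingers": 1},
    {"tx": 74,"ty": 101,"tz": 0,"roll": 0.09,"fingers": 1},
    {"tx": 82,"ty": 101,"tz": 0,"roll": 0.14,"fingers": 1},
    {"tx": 90,"ty": 101,"tz": 0,"roll": 0.19,"fingers": 1},
    {"tx": 98,"ty": 101,"tz": 0,"roll": 0.24,"fingers": 1},
    {"tx": 104,"ty": 101,"tz": 0,"roll": 0.28,"fingers": 1},
    {"tx": 104,"ty": 101,"tz": 0,"roll": 0.28,"fingers": 1}
  ]
}}

```text
clock: 11.78
tcp_pos: [0.5797, -0.0446, 0.0138]
ee_rot: [3.141, 0.002, -3.084]
force: [-0.0, -0.9, -0.0]
opening: 0.0001
```

```bash
python3 -c "
from h import *
show()
cv2.imwrite('pics/t4.png',np.hstack([manip.grab_frame(n)['frame'][120:360,170:420] if n=='top' else manip.grab_frame(n)['frame'][180:420,150:400] for n in ('top','side')]))"
```

```text
side p 0.62 size [ 37.86 176.47] world [603.79  46.81] bay c [-30.89  37.72] yaw -0.1672342 L [-10.92 156.04] R [-50.87 -80.61]
11.975 [ 0.58 -0.04  0.01] -3.0823982848564686 [ 0.23 -0.62  0.21]
```

View pics/t4.png

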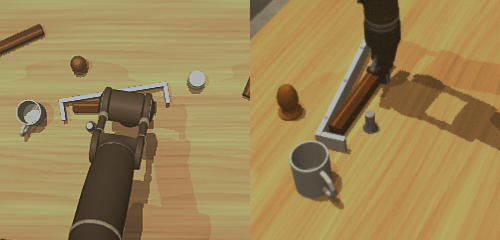

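Crops: the left end is in the bay corner at (65,105) top, yaw is -0.17, and the right half is still out. Continuing.

Call:
{"op": "carry_out", "data": {
  "plan": [
    {"tx": 7,"ty": 1,"tz": 0,"roll": 0.03,"fingers": 1},
    {"tx": 14,"ty": 2,"tz": 0,"roll": 0.06,"fingers": 1},
    {"tx": 20,"ty": 3,"tz": 0,"roll": 0.1,"fingers": 1},
    {"tx": 24,"ty": 4,"tz": 0,"roll": 0.1,"fingers": 1},
    {"tx": 26,"ty": 4,"tz": 0,"roll": 0.1,"fingers": 1},
    {"tx": 26,"ty": 4,"tz": 0,"roll": 0.1,"fingers": 1}
  ]
}}

```text
clock: 12.82
tcp_pos: [0.6049, -0.0393, 0.0137]
ee_rot: [3.141, 0.001, -2.982]
force: [-0.7, -0.1, 0.5]
opening: 0.0
```

```bash
python3 -c "
from h import *
show((600,10))"
```

```text
top p 0.73 size [32.52 76.58] world [611.18  91.28] bay c [-16.09  87.46] yaw -0.055656947 L [ -9.42 207.27] R [-22.77 -32.36]
side p 0.62 size [ 35.25 176.39] world [616.92  51.45] bay c [-17.2  40.2] yaw -0.025324494 L [-14.16 160.16] R [-20.24 -79.76]
13.025 [ 0.6  -0.04  0.01] -2.981865366093701 [-0.45  0.2   0.21]
```

Call:
{"op": "carry_out", "data": {
  "plan": [
    {"tx": 1.5,"ty": 0,"tz": 0,"roll": 0,"fingers": 1},
    {"tx": 3,"ty": 0.5,"tz": 0,"roll": 0,"fingers": 1},
    {"tx": 3,"ty": 0.5,"tz": 0,"roll": 0,"fingers": 1}
  ]
}}

```text
clock: 13.4
tcp_pos: [0.6079, -0.039, 0.0138]
ee_rot: [3.141, 0.001, -2.982]
force: [0.1, -1.6, 0.2]
opening: -0.0004
```

Call:
{"op": "carry_out", "data": {
  "plan": [
    {"tx": 1,"ty": 0,"tz": 0,"roll": 0,"fingers": 1},
    {"tx": 2,"ty": 0,"tz": 0,"roll": 0,"fingers": 1},
    {"tx": 2,"ty": 0,"tz": 0,"roll": 0,"fingers": 1}
  ]
}}

```text
clock: 13.78
tcp_pos: [0.6079, -0.0389, 0.0135]
ee_rot: [3.14, -0.003, -2.982]
force: [-5.6, -1.1, 4.4]
opening: 0.0001
```

Call:
{"op": "carry_out", "data": {
  "plan": [
    {"tx": 1,"ty": 0,"tz": 0,"roll": 0,"fingers": 1},
    {"tx": 3,"ty": 0,"tz": 0,"roll": 0,"fingers": 1},
    {"tx": 3,"ty": 0,"tz": 0,"roll": 0,"fingers": 1}
  ]
}}

```text
clock: 14.15
tcp_pos: [0.6078, -0.039, 0.0131]
ee_rot: [3.139, -0.01, -2.981]
force: [-9.3, -2.3, 7.5]
opening: -0.0
```

Call:
{"op": "carry_out", "data": {
  "plan": [
    {"tx": -30,"ty": -5,"tz": 0,"roll": 0,"fingers": 1},
    {"tx": -60,"ty": -10,"tz": 40,"roll": 0,"fingers": 1},
    {"tx": -110,"ty": -30,"tz": 100,"roll": 0,"fingers": 1},
    {"tx": -160,"ty": -60,"tz": 130,"roll": 0,"fingers": 1},
    {"tx": -190,"ty": -100,"tz": 150,"roll": 0,"fingers": 1},
    {"tx": -190,"ty": -150,"tz": 150,"roll": 0,"fingers": 1},
    {"tx": -190,"ty": -150,"tz": 150,"roll": 0,"fingers": 1},
    {"tx": -190,"ty": -150,"tz": 150,"roll": 0,"fingers": 1}
  ]
}}

```text
clock: 15.15
tcp_pos: [0.4184, -0.1891, 0.1632]
ee_rot: [3.139, -0.009, -2.982]
force: [0.1, 0.3, -0.8]
opening: -0.0
```

```bash
python3 -c "
from h import *
show((620,10))
a=manip.grab_frame('top')['frame'][160:280,180:400];cv2.imwrite('pics/t5.png',cv2.resize(a,(770,420),interpolation=2))"
```

```text
top p 0.74 size [ 32.25 239.59] world [624.44  10.86] bay c [-15.81   5.96] yaw -0.0016505569 L [-15.61 125.96] R [ -16.01 -114.04]
side p 0.73 size [ 32.49 245.81] world [623.03  17.38] bay c [-16.59   5.59] yaw 0.009801626 L [-17.76 125.59] R [ -15.41 -114.4 ]
15.35 [ 0.42 -0.19  0.16] -2.9790972373749494 [-0.41 -0.31  0.56]
```

View pics/t5.png

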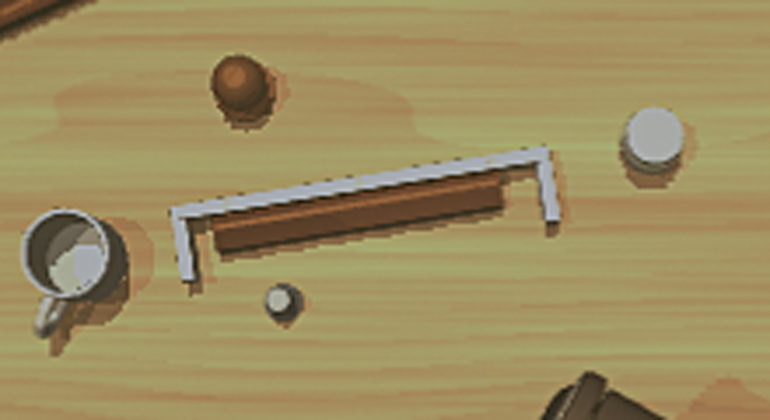

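The top crop shows the moulding along the back board from (215,235) to (503,190), with mug, egg and jar in place. My last press was on the right half, so I'll press gently on the left half too, to make sure it is flush.

Call:
{"op": "carry_out", "data": {
  "plan": [
    {"tx": 30,"ty": 55,"tz": 0,"roll": 0,"fingers": 1},
    {"tx": 60,"ty": 110,"tz": 0,"roll": 0,"fingers": 1},
    {"tx": 90,"ty": 165,"tz": -40,"roll": 0,"fingers": 1},
    {"tx": 112,"ty": 213,"tz": -90,"roll": 0,"fingers": 1},
    {"tx": 112,"ty": 213,"tz": -149,"roll": 0,"fingers": 1},
    {"tx": 112,"ty": 213,"tz": -149,"roll": 0,"fingers": 1},
    {"tx": 130,"ty": 216,"tz": -149,"roll": 0,"fingers": 1},
    {"tx": 150,"ty": 219,"tz": -149,"roll": 0,"fingers": 1},
    {"tx": 165,"ty": 222,"tz": -149,"roll": 0,"fingers": 1},
    {"tx": 174,"ty": 223,"tz": -149,"roll": 0,"fingers": 1},
    {"tx": 178,"ty": 224,"tz": -149,"roll": 0,"fingers": 1},
    {"tx": 181,"ty": 225,"tz": -149,"roll": 0,"fingers": 1},
    {"tx": 181,"ty": 225,"tz": -149,"roll": 0,"fingers": 1}
  ]
}}

```text
clock: 17.02
tcp_pos: [0.5955, 0.0365, 0.0131]
ee_rot: [3.138, -0.018, -2.979]
force: [-4.7, -3.4, 4.6]
opening: -0.0
```

Contact stopped at bay x = -40.4, against -40.3 on the right half, so the moulding is flush. Retreating.

Call:
{"op": "carry_out", "data": {
  "plan": [
    {"tx": -25,"ty": -4,"tz": 0,"roll": 0,"fingers": 1},
    {"tx": -65,"ty": -14,"tz": 20,"roll": 0,"fingers": 1},
    {"tx": -100,"ty": -40,"tz": 70,"roll": 0,"fingers": 1},
    {"tx": -150,"ty": -90,"tz": 120,"roll": 0,"fingers": 1},
    {"tx": -180,"ty": -150,"tz": 150,"roll": 0,"fingers": 1},
    {"tx": -180,"ty": -200,"tz": 150,"roll": 0,"fingers": 1},
    {"tx": -180,"ty": -220,"tz": 150,"roll": 0,"fingers": 1},
    {"tx": -180,"ty": -220,"tz": 150,"roll": 0,"fingers": 1}
  ]
}}

```text
clock: 18.02
tcp_pos: [0.4155, -0.1859, 0.164]
ee_rot: [3.14, -0.017, -2.983]
force: [0.6, 0.7, -0.3]
opening: 0.0001
```

```bash
python3 -c "
from h import *
show((620,10))
f=manip.grab_frame('top')
for t in('mug','paint_jar','egg_stand','post'):print(t,[(r['p'],r['at']) for r in manip.search_frame(f,t)[:2]])
f=manip.grab_frame('side');print([manip.search_frame(f,t)[0]['at'] for t in('mug','egg_stand')])
print(manip.job_done())"
```

```text
top p 0.59 size [ 33.61 240.01] world [625.28  11.2 ] bay c [-14.93   6.16] yaw -0.0029984415 L [-14.57 126.16] R [ -15.29 -113.84]
side p 0.75 size [ 34.56 246.84] world [623.94  17.28] bay c [-15.71   5.35] yaw 0.0021334887 L [-15.96 125.35] R [ -15.45 -114.65]
18.225 [ 0.41 -0.18  0.16] -2.9779105060346427 [-0.63  0.27  0.68]
mug [(0.82, [198.7, 231.8]), (0.75, [277.4, 215.8])]
paint_jar [(0.83, [369.2, 201.0])]
egg_stand [(0.78, [246.7, 184.5])]
post [(0.42, [261.9, 248.2]), (0.25, [245.7, 186.2])]Traceback (most recent call last):
  File "<string>", line 6, in <module>
    f=manip.grab_frame('side');print([manip.search_frame(f,t)[0]['at'] for t in('mug','egg_stand')])
                                      ~~~~~~~~~~~~~~~~~~~~~~~^^^
IndexError: list index out of range
```

```bash
python3 -c "
from workcell import manip
print(manip.job_done())"
```

```text
the job is handed in; nothing more can be done
None
```

The moulding now lies flat along the back board with both ends home, and the job is handed in at about 18 s, well inside the 54 s limit. With the fingers shut and never gripping, I pushed the left end forward, slid the moulding along its length behind the post, then pushed the right end round and in.

**Position:** the last check in the bay's frame put the centre line at x ≈ -15 mm (top camera) and -16 mm (side camera). Yaw was within 0.003 rad, and the ends were at y ≈ +126 and -114 mm, clear of both end boards. Presses of under 15 N on each half stopped at the same depth, -40.3 and -40.4 mm, so it is flush.

**Other things:** the mug, jar and egg showed in the top camera within a few pixels of where they started. The robot was clear of everything when I handed in.

**Disagreements:**
- **Camera offset:** the top and side cameras differed by about 7 mm in world y. I settled this with the wrist camera and by measuring relative to the bay.
- **Missed detection:** in the last side picture the network failed to find the mug or the egg, so their check rests on the top camera alone.

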